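# Set a straightedge against two marking pins

## Robot

A 7-joint arm with a two-finger parallel gripper is mounted at the origin on the work surface. World frame = base frame: x ahead of the robot, y to its left, z up, the work surface at z = 0. Lengths are in mm, angles in rad, forces in N, time in s.
With the tool pointing down it reaches from about 400 to 850 mm from the base axis. Payload 4.5 kg.
Tool frame: the origin (TCP) lies at the centre of the arm's flange, where the gripper is bolted on; the fingertips stand 173 mm ahead of it and the grasp point (between the pads) lies 155 mm ahead of it; z points along the fingers, y is the line along which they close (so a half turn about z gives the same grasp; the last joint's range is limited). The gripper opens to 85 mm and grips with 20 to 120 N. Pads are 22 mm wide; open, the fingers measure 114 mm over their backs; the gripper's body (76 mm by 85 mm) begins 54 mm behind the grasp point. The pads swing forward as they close: fully open they stand 13 mm farther back than shut.
Start: joints at [-1.22, 0.689, -0.195, 1.565, 0.157, 0.902, -0.215], TCP at [194.683, 593.916, 404.717] pointing down, gripper open.
Joint ranges: [-3.01, 3.01], [-0.46, 2.08], [-1.47, 1.51], [0.13, 2.56], [-1, 4.14], [0.04, 2.09], [-2.66, 2.66]. Speed limits (rad/s): [2.57, 2.57, 3.14, 3.14, 3.14, 3.14, 3.14].

## Interface

Orientations are given as a 3x3 rotation matrix whose columns are the frame's x, y, z axes.
In Python, from station import get_state, read_camera, camera_model, sign_off gives the robot as it stands. The module is installed in compiled form; this text tells all that it offers.
- The arm moves only by the tool jog_arm, never from a script. Its argument "plan" is a list of rows, each an object with "dr": the turn, a rotation vector about the tool's x, y, z in units of 5 degrees (1.0 is 5 degrees), a list of three; "linear": the shift along the tool's x, y, z in units of 40 mm (1.0 is 40 mm), a list of three; "gripper": the finger opening in mm, from 0 to 85.4. In form: [{"dr": [wx, wy, wz], "linear": [x, y, z], "gripper": gripper}, ...]. A call has exactly 8 rows; each row is the pose to reach, as a shift and turn from the pose commanded when the call began, along the tool's axes at that moment; what a row does not reach only later rows make up. A row lasts 1/12 s, in which the tool goes at most 41.7 mm and 7.16 degrees, less where a joint would pass 70% of its speed; a pose out of reach is approached as far as the arm can. A call with a gripper value outside its range is refused whole. The fingers move at their own pace and stop on an object; "grip_force" is the grip in N (left out, the last holds). Time passes only in rows, so rows that repeat a pose let the fingers close, or fill a call up. It gives the time, the measured TCP pose, the force, the opening and the grip force at its end, in the units of the state.
- get_state(): the state, without advancing time (a new reading comes with each control period).
- read_camera(name): name is "side" or "top" or "wrist"; returns (picture, depth): 420x560x3 uint8, blue, green, red; 420x560 float32, mm along the optical axis (not along the pixel's ray), 0 where there is no reading.
- camera_model(name): a dict with "fx", "fy", "cx", "cy" (pixels), "world_to_cam" (4x4, takes a point from world to camera coordinates). Camera axes: x right, y down, z forward; pixel columns grow to the right and rows downward; lengths in mm; the calibration is good to about 2 mm. A picture is of the moment at which its call begins: read the wrist's pose just before it. camera_model takes no time and is no camera call; for the wrist camera it gives the pose at the moment of the call.
- sign_off(): hands the job in; it is judged then, once.
The state is a dict: "time": time; "joint_positions": joint angles; "dq": joint speeds; "tau": joint torques, N m; "eef_pos": TCP position; "ee_rot": TCP orientation; "contact_force": force on the tool from outside, world axes, zero at the start; "ft_torque": the same for the moment, N m; "width": opening from 0.0 (shut) to 1.0 (fully open); "grip_force": force on a finger pad.
Only numpy, scipy, OpenCV 4.12 (cv2) and the standard library are available. Lean on these libraries where they do the work, as an engineer would, in place of code of your own. Each camera call takes 0.05 s, during which the arm holds its last target. There are 200 camera calls.

## Task

Pick up the aluminium straightedge and lay it flat on the grey base plate, on the open side of the two upright steel pins and one to three centimetres short of both. Then slide it over the plate until one long edge touches both pins at once, press it lightly against both together for about half a second, and let go, leaving it lying flat against both pins. Do not push hard on the pins, and leave the other things on the table as they are.

Things in the scene. Friction and masses are not known exactly. Their poses are not given: they have to be found in the camera images.
- straightedge_mid (a point): Straightedge: flat aluminium blade 280 x 40 x 6 mm (x along it, y across) with a black grip 70 mm long (x), 16 mm wide (y), 32 mm tall upright on its middle; 38 mm high in all, about 0.22 kg, the same after a half turn. The point is its centre, 19 mm above its underside, z up. It starts flat beside the plate, pointing roughly away from the robot. Sliding takes 1 to 4 N.
- plate: Fixed grey sheet-metal base plate, 6 mm thick, flat on the table; origin at table height. It reaches from x = -125 to +95 mm, y = -140 to +140 mm; +x points to a turned-up flange, 18 mm high, at x = 91 to 95. The pins' open side is the -x side; the gap to the flange is too narrow for the blade. Two low studs (12 mm wide, 7 mm high) at x = -105, y = +-122 are not the pins.
- pin_slim_axis (a point): Slim marking pin: upright round dark steel pin 8 mm in diameter, 42 mm tall with a pointed top, standing rigidly on the plate 34 to 56 mm from the flange. The point lies on its axis, 3 mm above the plate's top. The pins stand 150 to 190 mm apart along the flange; either may be the left one, and their line need not be parallel to it.
- pin_stout_axis (a point): Stout marking pin: as the slim pin but 16 mm in diameter, also 42 mm tall and rigid. The point lies on its axis 3 mm above the plate's top.
- screw_tin_mid (a point): small open steel tin, 32 mm across, 26 mm high, standing on the plate by its open edge; bystander. Point half-way up.
- glue_jar: glass jar, 60 mm across, 85 mm high, beyond the plate; bystander. Origin under its centre.
- mug: white mug, 80 mm across, 90 mm high; bystander. Origin under its centre.
- screwdriver: screwdriver lying at the left side of the table; bystander. Origin under its middle.
- battery_pack: black tool battery, 85 x 55 x 70 mm high, at the right side of the table; bystander. Origin under its centre.

How it is judged:
By the outcome, as a careful person would: the job done as asked, in the order asked, and still so for the second after the job is handed in, with the robot touching nothing.
It also fails if it takes over 48 s, if anything falls off the work surface, if the arm or the gripper's body presses on something with over 40 N, if the wrist force passes 120 N, or if a joint passes its speed limit or range.

## Working session

There is one attempt and no reset: what is moved stays moved. The work goes in short steps, Python scripts to look and compute and a tool call to move; the robot and the scene stay as the last step left them, time stands still between calls to the robot, and variables do not carry over. Pictures are saved under pics/ and viewed, at most 10 in all, crops included, and the job is handed in when it is done.

Besides the shell and the picture viewer there is one more tool, called after "Emit:" as name(argument=value, ...), one argument or row to a line, values as JSON. jog_arm: Moves the arm, as the interface text tells. Its arguments: {"type":"object","properties":{"plan":{"type":"array"},"grip_force":{"type":"number"}},"required":["plan"]}

```bash
mkdir -p pics
cat > h.py <<'E'
import numpy as np, cv2
from station import get_state, read_camera, camera_model, sign_off
np.set_printoptions(precision=2,suppress=True)
def grab(n,f):
    m=camera_model(n); p,d=read_camera(n); cv2.imwrite('pics/'+f+'.png',p); np.savez('pics/'+f+'.npz',p=p,d=d,M=m['world_to_cam'],K=[m['fx'],m['fy'],m['cx'],m['cy']]); return p,d,m
def load(f):
    z=np.load('pics/'+f+'.npz'); return z['p'],z['d'],z['M'],z['K']
def ray(uv,M,K):
    uv=np.atleast_2d(uv).astype(float); R=M[:3,:3]
    c=-R.T@M[:3,3]; v=np.c_[(uv[:,0]-K[2])/K[0],(uv[:,1]-K[3])/K[1],np.ones(len(uv))]@R
    return c,v
def onplane(uv,M,K,z):
    c,v=ray(uv,M,K); return c+v*((z-c[2])/v[:,2])[:,None]
def cloud(d,M,K):
    v,u=np.indices(d.shape); u=u.ravel();v=v.ravel();c,r=ray(np.c_[u,v],M,K); P=c+r*d.ravel()[:,None]; P[d.ravel()==0]=np.nan; return P.reshape(d.shape+(3,))
def proj(P,M,K):
    P=np.atleast_2d(P); q=P@M[:3,:3].T+M[:3,3]; return np.c_[K[0]*q[:,0]/q[:,2]+K[2],K[1]*q[:,1]/q[:,2]+K[3]]
def totool(dw):  # world shift -> tool units
    return np.array(get_state()['ee_rot']).T@np.asarray(dw,float)/40
E
python3 - <<'E'
from h import *
s=get_state();print(s)
a=grab('top','top0')[0];b=grab('side','side0')[0]
for n in('top','side'):
    M=camera_model(n)['world_to_cam'];M=np.array(M);print(n,-M[:3,:3].T@M[:3,3],M[2,:3],camera_model(n)['fx'])
E
```

```text
{'time': 0.0, 'joint_positions': array([-1.22,  0.69, -0.19,  1.57,  0.16,  0.9 , -0.22]), 'dq': array([ 0.,  0., -0., -0.,  0., -0.,  0.]), 'tau': array([ -0.  , -53.96,  -1.27, -15.85,   0.01,   0.01,   0.  ]), 'eef_pos': array([194.64, 593.57, 403.88]), 'ee_rot': array([[-0.95,  0.31, -0.  ],
       [ 0.31,  0.95, -0.  ],
       [-0.  , -0.  , -1.  ]]), 'contact_force': array([-0.16, -0.46, -0.11]), 'ft_torque': array([-0.03, -0.01, -0.04]), 'grip_force': 0.0, 'width': 0.9990335088663413}
top [ 486.53   -7.86 1479.69] [ 0.08  0.   -1.  ] 494.88335034567433
side [388.94 922.02 966.43] [ 0.15 -0.71 -0.69] 480.7634600894516
```

View pics/top0.png

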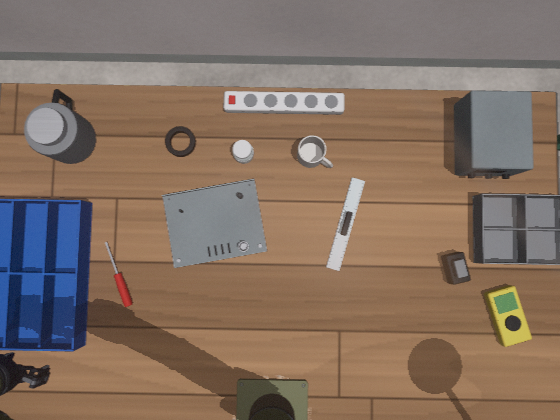

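View pics/side0.png

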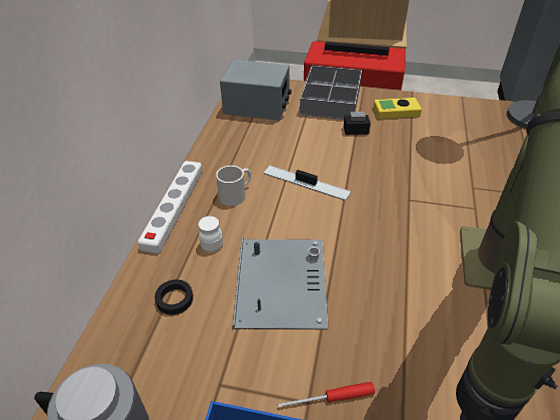

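The top view shows the plate centred near (215,223), the slim pin at (181,211), the stout pin at (239,196), the tin at (243,245) and the straightedge at (346,224). The side view agrees. I'll work out coarse positions from these.

```bash
cat > coarse.py <<'E'
from h import *
p,d,M,K=load('top0')
# blade: bright, low saturation inside ROI
def blob(mask,x0,y0,x1,y1):
    m=np.zeros_like(mask);m[y0:y1,x0:x1]=mask[y0:y1,x0:x1]
    c=max(cv2.findContours(m,cv2.RETR_EXTERNAL,cv2.CHAIN_APPROX_NONE)[0],key=cv2.contourArea);return c
hsv=cv2.cvtColor(p,cv2.COLOR_BGR2HSV)
m=((hsv[...,1]<60)&(hsv[...,2]>120)).astype(np.uint8)
c=blob(m,318,170,375,280);r=cv2.minAreaRect(c);print('blade px',r)
P=onplane(cv2.boxPoints(r),M,K,6);print('corners',P[:,:2],P[:,:2].mean(0))
m=((hsv[...,1]<60)).astype(np.uint8)
c=blob(m,155,172,275,275);r=cv2.minAreaRect(c);print('plate px',r)
P=onplane(cv2.boxPoints(r),M,K,6);print(P[:,:2],P[:,:2].mean(0))
print('slim,stout base/top approx',onplane([[181,211],[239,196],[243,245]],M,K,30)[:,:2])
C=cloud(d,M,K)
for u,v in [(346,224),(352,200),(215,223),(239,196),(181,211),(243,245),(312,150),(240,150)]:print((u,v),C[v,u])
p,d,M,K=load('side0');C=cloud(d,M,K)
for u,v in [(306,176),(335,190),(290,300),(257,247),(259,304),(313,250)]:print('side',(u,v),C[v,u])
E
python3 coarse.py
```

```text
blade px ((345.075439453125, 223.73583984375), (14.285496711730957, 93.95462036132812), 15.945395469665527)
corners [[ 430.35 -153.05]
 [ 701.11 -227.83]
 [ 689.97 -269.07]
 [ 419.57 -193.73]] [ 560.25 -210.92]
plate px ((213.69801330566406, 222.78858947753906), (74.43804931640625, 95.17642974853516), 79.99201965332031)
[[637.23 342.97]
 [692.14  63.27]
 [473.68  20.17]
 [419.9  296.59]] [555.74 180.75]
slim,stout base/top approx [[586.86 274.78]
 [634.18 105.4 ]
 [490.56  90.25]]
(346, 224) [ 557.04 -209.22   36.04]
(352, 200) [ 630.91 -231.32    3.08]
(215, 223) [554.62 177.23   3.07]
(239, 196) [632.43 104.05  47.23]
(181, 211) [586.25 273.08  38.7 ]
(243, 245) [490.61  91.46  12.13]
(312, 150) [ 780.29 -109.64    4.15]
(240, 150) [761.68 101.85  79.45]
side (306, 176) [ 557.79 -199.53   34.6 ]
side (335, 190) [ 465.45 -186.98    4.88]
side (290, 300) [520.55 236.95   3.37]
side (257, 247) [633.42 111.25  33.5 ]
side (259, 304) [585.9  281.78  30.12]
side (313, 250) [489.83  82.83  22.85]
```

Run:
```python
from h import *
s=get_state();R=np.array(s['ee_rot']);p=np.array(s['eef_pos'])
M=np.array(camera_model('wrist')['world_to_cam']);c=-M[:3,:3].T@M[:3,3]
print('cam in tool',R.T@(c-p),'axes in tool\n',R.T@M[:3,:3].T, camera_model('wrist')['fx'])
print(R, 'to plate',totool([590-p[0],190-p[1],0]),'plate->blade',totool([560-590,-211-190,0]))
```

```text
cam in tool [73.78  0.81 30.96] axes in tool
 [[ 0.   -0.96 -0.29]
 [ 1.    0.   -0.  ]
 [ 0.   -0.29  0.96]] 290.1159489091239
[[-0.95  0.31 -0.  ]
 [ 0.31  0.95 -0.  ]
 [-0.   -0.   -1.  ]] to plate [-12.54  -6.51   0.01] plate->blade [-2.41 -9.76  0.02]
```

Emit:
jog_arm(
  plan=[
    {"dr": [0,0,0],"linear": [-6.3,-3.2,0],"gripper": 85},
    {"dr": [0,0,0],"linear": [-6.3,-3.2,0],"gripper": 85},
    {"dr": [0,0,0],"linear": [-6.3,-3.2,0],"gripper": 85},
    {"dr": [0,0,0],"linear": [-6.3,-3.2,0],"gripper": 85},
    {"dr": [0,0,0],"linear": [-6.3,-3.2,0],"gripper": 85},
    {"dr": [0,0,0],"linear": [-6.3,-3.2,0],"gripper": 85},
    {"dr": [0,0,0],"linear": [-6.3,-3.2,0],"gripper": 85},
    {"dr": [0,0,0],"linear": [-6.3,-3.2,0],"gripper": 85},
  ],
)

```text
time: 0.77
eef_pos: [400.7, 386.6, 404.1]
ee_rot: [[-0.946, 0.324, 0.004], [0.324, 0.946, -0.007], [-0.006, -0.005, -1.0]]
contact_force: [1.3, -0.5, -0.3]
width: 0.997
grip_force: 0.0
```

Emit:
jog_arm(
  plan=[
    {"dr": [0,0,0],"linear": [-6.2,-3.3,0],"gripper": 85},
    {"dr": [0,0,0],"linear": [-6.2,-3.3,0],"gripper": 85},
    {"dr": [0,0,0],"linear": [-6.2,-3.3,0],"gripper": 85},
    {"dr": [0,0,0],"linear": [-6.2,-3.3,0],"gripper": 85},
    {"dr": [0,0,0],"linear": [-6.2,-3.3,0],"gripper": 85},
    {"dr": [0,0,0],"linear": [-6.2,-3.3,0],"gripper": 85},
    {"dr": [0,0,0],"linear": [-6.2,-3.3,0],"gripper": 85},
    {"dr": [0,0,0],"linear": [-6.2,-3.3,0],"gripper": 85},
  ],
)

```text
time: 1.43
eef_pos: [593.6, 183.0, 403.9]
ee_rot: [[-0.946, 0.323, 0.003], [0.323, 0.946, -0.006], [-0.005, -0.005, -1.0]]
contact_force: [0.6, 0.1, -0.1]
width: 0.995
grip_force: 0.0
```

Run:
```python
from h import *
grab('wrist','w1')
s=get_state();print(s['eef_pos'],s['joint_positions'],s['ee_rot'])
```

```text
[591.18 186.67 403.83] [-0.24  0.69 -0.25  1.58  0.21  0.9   0.68] [[-0.95  0.32  0.  ]
 [ 0.32  0.95 -0.  ]
 [-0.   -0.   -1.  ]]
```

View pics/w1.png

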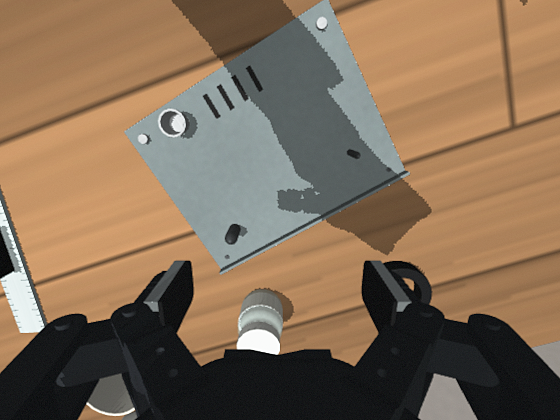

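The wrist view shows the stout pin at about (233,234), the slim pin at about (353,153) and the tin at (172,123). Next I'll locate the pins from three views.

```bash
cat > pins.py <<'E'
from h import *
rough={'slim':[586,277,27],'stout':[633,106,27]}
def pin(f,P0,w,thr=None):
    p,d,M,K=load(f);u,v=proj(P0,M,K)[0].astype(int)
    g=cv2.cvtColor(p,cv2.COLOR_BGR2GRAY);y0,x0=max(v-w,0),max(u-w,0);r=g[y0:v+w+1,x0:u+w+1]
    t=thr or (r.min()*.6+np.median(r)*.4) ; m=(r<t).astype(np.uint8)
    n,l,st,ce=cv2.connectedComponentsWithStats(m)
    sc=[(np.hypot(*(ce[i]-[u-x0,v-y0]))-.3*min(st[i,4],60)**.5 if st[i,4]>4 else 99) for i in range(1,n)]
    i=1+int(np.argmin(sc));return ce[i]+[x0,y0],st[i],M,K
def tri(L):
    A=np.zeros((3,3));b=np.zeros(3)
    for uv,M,K in L:
        c,r=ray(uv,M,K);r=r[0]/np.linalg.norm(r[0]);Q=np.eye(3)-np.outer(r,r);A+=Q;b+=Q@c
    return np.linalg.solve(A,b)
if __name__=='__main__':
  for k,P0 in rough.items():
    L=[]
    for f,w in(('w1',26),('top0',10),('side0',14)):
        uv,st,M,K=pin(f,P0,w);L.append((uv,M,K));print(k,f,uv,st,onplane(uv,M,K,26)[0,:2])
    print(k,tri(L),tri(L[:1]+L[2:]))
E
python3 pins.py
python3 - <<'E'
from h import *
p,d,M,K=load('w1');C=cloud(d,M,K)
print('plate z',np.nanmedian(C[180:215,215:250,2]), 'pin tops z', np.nanmax(C[220:250,220:245,2]),np.nanmax(C[145:162,343:365,2]))
E
```

```text
slim w1 [353.05 153.35] [21 23 13 10 75] [587.3  278.15]
slim top0 [180.5 210.5] [ 9  8  4  4 12] [588.58 277.08]
slim side0 [258.75 305.14] [13 10  3 12 28] [586.56 282.22]
slim [588.31 278.63  20.64] [587.84 279.07  21.41]
stout w1 [232.75 233.11] [ 20  19  16  20 207] [635.75 107.06]
stout top0 [239.25 195.28] [ 8  7  7  6 32] [636.73 105.02]
stout side0 [256.22 248.49] [11 10  6 12 59] [636.11 110.24]
stout [637.45 105.48  20.51] [637.56 105.44  20.44]
plate z 6.133993757316659 pin tops z 48.658036508638816 48.05296460317686
```

Emit:
jog_arm(
  plan=[
    {"dr": [0,0,0],"linear": [-2,-8.1,0],"gripper": 60},
    {"dr": [0,0,0],"linear": [-2,-8.1,0],"gripper": 60},
    {"dr": [0,0,0],"linear": [-2,-8.1,0],"gripper": 60},
    {"dr": [0,0,0],"linear": [-2,-8.1,0],"gripper": 60},
    {"dr": [0,0,0],"linear": [-2,-8.1,0],"gripper": 60},
    {"dr": [0,0,0],"linear": [-2,-8.1,0],"gripper": 60},
    {"dr": [0,0,0],"linear": [-2,-8.1,0],"gripper": 60},
    {"dr": [0,0,0],"linear": [-2,-8.1,0],"gripper": 60},
  ],
)

```text
time: 2.15
eef_pos: [563.4, -141.5, 404.6]
ee_rot: [[-0.951, 0.309, -0.001], [0.309, 0.951, 0.001], [0.001, 0.001, -1.0]]
contact_force: [1.7, 0.1, -0.3]
width: 0.702
grip_force: 0.0
```

Run:
```python
from h import *
grab('wrist','w2')
s=get_state();print(s['eef_pos'],s['joint_positions'])
p,d,M,K=load('w2');print(proj([[560,-211,6],[430,-173,6],[695,-248,6]],M,K))
```

```text
[ 561.74 -153.18  404.13] [ 0.35  0.64 -0.28  1.7   0.24  0.84  1.2 ]
[[225.1  196.06]
 [215.65  83.66]
 [234.63 290.06]]
```

View pics/w2.png

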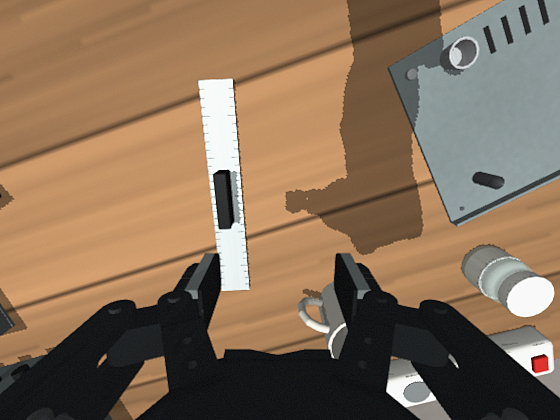

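The blade runs from (216,80) to (236,290), with the grip near (224,199). I'll measure both and check the grip height.

```bash
cat > blade.py <<'E'
from h import *
import sys
p,d,M,K=load('w2')
hsv=cv2.cvtColor(p,cv2.COLOR_BGR2HSV)
m=((hsv[...,1]<70)&(hsv[...,2]>150)).astype(np.uint8);m[:, :190]=0;m[:,258:]=0;m[:70]=0;m[250:]=0
ys,xs=np.nonzero(m);print(len(xs))
P=onplane(np.c_[xs,ys],M,K,6)[:,:2]
# edges per row, fit both edges
L=[];Rr=[]
for y in list(range(90,160))+list(range(235,248)):
    q=np.nonzero(m[y])[0]
    L.append([q.min()-.5,y]);Rr.append([q.max()+.5,y])
out=[]
for E in(L,Rr):
    W=onplane(E,M,K,6)[:,:2].astype(np.float32);vx,vy,x,y=cv2.fitLine(W,cv2.DIST_HUBER,0,.01,.01).ravel();out.append((vx,vy,x,y));print('edge',np.degrees(np.arctan2(vy,vx)),x,y)
dv=np.array(out[0][:2])+np.array(out[1][:2])*np.sign(out[0][0]*out[1][0]);dv/=np.linalg.norm(dv);n=np.array([-dv[1],dv[0]])
o=[np.array(e[2:])@n for e in out];print('width',abs(o[0]-o[1]),'dir',np.degrees(np.arctan2(dv[1],dv[0])))
C=cloud(d,M,K);G=C[165:235,200:245].reshape(-1,3);G=G[G[:,2]>33]
print('grip top',len(G),np.median(G,0),G[:,2].min(),'blade z',np.nanmedian(C[100:150,212:225,2]))
gm=((hsv[...,2]<60)).astype(np.uint8);gm[:160]=0;gm[240:]=0;gm[:,:200]=0;gm[:,250:]=0
print('grip blob',cv2.minAreaRect(np.argwhere(gm)[:,::-1].astype(np.float32)))
r=cv2.minAreaRect(G[:,:2].astype(np.float32));print('grip rect',r)
mid=np.array([r[0][0],r[0][1]]);mid=mid+n*((o[0]+o[1])/2-mid@n);print('blade mid',mid)
s=get_state();pp=np.array(s['eef_pos']);R=np.array(s['ee_rot']);print('tool x ang',np.degrees(np.arctan2(R[1,0],R[0,0])))
print('shift',totool([mid[0]-pp[0],mid[1]-pp[1],0]))
E
python3 blade.py
```

```text
4449
edge -15.527855 491.3003 -211.82458
edge -15.567937 503.75162 -173.00629
width 40.735306 dir -15.547895
grip top 776 [ 558.23 -208.34   37.91] 33.108666662320786 blade z 5.973863100378708
grip blob ((229.7106170654297, 204.79888916015625), (71.48372650146484, 27.094926834106445), 83.8844985961914)
grip rect ((560.07080078125, -209.31814575195312), (16.512516021728516, 69.54434204101562), 74.60944366455078)
blade mid [ 559.94 -209.78]
tool x ang 161.16050217083273
shift [-0.41 -1.35  0.01]
```

Emit:
jog_arm(
  plan=[
    {"dr": [0,0,-0.3],"linear": [-0.4,-1.3,0.8],"gripper": 60},
    {"dr": [0,0,-0.6],"linear": [-0.4,-1.3,1.6],"gripper": 60},
    {"dr": [0,0,-0.6],"linear": [-0.4,-1.3,2.4],"gripper": 60},
    {"dr": [0,0,-0.6],"linear": [-0.4,-1.3,3.2],"gripper": 60},
    {"dr": [0,0,-0.6],"linear": [-0.4,-1.3,3.5],"gripper": 60},
    {"dr": [0,0,-0.6],"linear": [-0.4,-1.3,3.5],"gripper": 60},
    {"dr": [0,0,-0.6],"linear": [-0.4,-1.3,3.5],"gripper": 60},
    {"dr": [0,0,-0.6],"linear": [-0.4,-1.3,3.5],"gripper": 60},
  ],
)

```text
time: 2.87
eef_pos: [564.1, -194.8, 266.6]
ee_rot: [[-0.966, 0.26, 0.003], [0.26, 0.966, -0.0], [-0.003, 0.001, -1.0]]
contact_force: [-0.2, 0.1, 0.0]
width: 0.702
grip_force: 0.0
```

```bash
cat > st.py <<'E'
from h import *
import sys
s=get_state();R=np.array(s['ee_rot']);p=np.array(s['eef_pos'])
print('t',s['time'],'p',p,'xang',np.degrees(np.arctan2(R[1,0],R[0,0])),'z',R[:,2],'F',np.array(s['contact_force']),'T',np.array(s['ft_torque']),'w',s['width']*85.4,s['grip_force'],'j7',s['joint_positions'][6])
if len(sys.argv)>3:
    t=np.array([float(a) for a in sys.argv[1:4]]);print('shift units',totool(t-p))
E
python3 st.py 559.9 -209.8 183
```

```text
t 2.8667 p [ 564.13 -194.84  266.61] xang 164.9219719094563 z [ 0. -0. -1.] F [-0.15  0.05  0.04] T [-0.    0.02 -0.01] w 59.91120938307883 0.0 j7 1.2533255504842125
shift units [ 0.01 -0.39  2.09]
```

Emit:
jog_arm(
  plan=[
    {"dr": [0,0,0.1],"linear": [0,-0.39,0.5],"gripper": 50},
    {"dr": [0,0,0.1],"linear": [0,-0.39,1.0],"gripper": 50},
    {"dr": [0,0,0.1],"linear": [0,-0.39,1.5],"gripper": 50},
    {"dr": [0,0,0.1],"linear": [0,-0.39,2.0],"gripper": 50},
    {"dr": [0,0,0.1],"linear": [0,-0.39,2.09],"gripper": 50},
    {"dr": [0,0,0.1],"linear": [0,-0.39,2.09],"gripper": 50},
    {"dr": [0,0,0.1],"linear": [0,-0.39,2.09],"gripper": 50},
    {"dr": [0,0,0.1],"linear": [0,-0.39,2.09],"gripper": 50},
  ],
)

```text
time: 3.53
eef_pos: [559.8, -210.8, 183.0]
ee_rot: [[-0.963, 0.27, 0.003], [0.27, 0.963, -0.001], [-0.003, 0.0, -1.0]]
contact_force: [0.7, -0.6, 0.2]
width: 0.581
grip_force: 0.0
```

```bash
python3 st.py 559.9 -209.8 183
```

```text
t 3.5333 p [ 559.83 -210.85  183.03] xang 164.35056214979832 z [ 0. -0. -1.] F [ 0.67 -0.57  0.24] T [0.03 0.01 0.02] w 49.60185680698199 0.0 j7 1.23112029730095
shift units [0.01 0.03 0.  ]
```

Emit:
jog_arm(
  plan=[
    {"dr": [0,0,0],"linear": [0,0.02,0],"gripper": 10},
    {"dr": [0,0,0],"linear": [0,0.02,0],"gripper": 10},
    {"dr": [0,0,0],"linear": [0,0.02,0],"gripper": 10},
    {"dr": [0,0,0],"linear": [0,0.02,0],"gripper": 10},
    {"dr": [0,0,0],"linear": [0,0.02,0],"gripper": 10},
    {"dr": [0,0,0],"linear": [0,0.02,0],"gripper": 10},
    {"dr": [0,0,0],"linear": [0,0.02,0],"gripper": 10},
    {"dr": [0,0,0],"linear": [0,0.02,0],"gripper": 10},
  ],
  grip_force=50,
)

```text
time: 4.2
eef_pos: [559.5, -210.0, 182.0]
ee_rot: [[-0.963, 0.27, 0.001], [0.27, 0.963, -0.0], [-0.001, 0.0, -1.0]]
contact_force: [-0.5, 1.1, 6.6]
width: 0.176
grip_force: 50.9
```

```bash
python3 st.py 559.9 -209.8 183
```

```text
t 4.2 p [ 559.47 -210.02  181.96] xang 164.34972423657823 z [ 0. -0. -1.] F [-0.47  1.15  6.58] T [0.04 0.11 0.03] w 15.050943528929059 50.90882956981659 j7 1.2299634145018783
shift units [-0.01  0.01 -0.03]
```

Emit:
jog_arm(
  plan=[
    {"dr": [0,0,0],"linear": [0,0,-0.3],"gripper": 10},
    {"dr": [0,0,0],"linear": [0,0,-0.8],"gripper": 10},
    {"dr": [0,0,0],"linear": [0,0,-1.4],"gripper": 10},
    {"dr": [0,0,0],"linear": [0,0,-2.0],"gripper": 10},
    {"dr": [0,0,0],"linear": [0,0,-2.5],"gripper": 10},
    {"dr": [0,0,0],"linear": [0,0,-2.75],"gripper": 10},
    {"dr": [0,0,0],"linear": [0,0,-2.75],"gripper": 10},
    {"dr": [0,0,0],"linear": [0,0,-2.75],"gripper": 10},
  ],
)

```text
time: 4.87
eef_pos: [558.8, -210.0, 291.0]
ee_rot: [[-0.963, 0.27, -0.0], [0.27, 0.963, 0.0], [0.0, -0.0, -1.0]]
contact_force: [-0.2, 0.4, -2.2]
width: 0.179
grip_force: 49.6
```

```bash
cat > goal.py <<'E'
from h import *
import sys
slim=np.array([588.2,278.5]);stout=np.array([637.2,105.8])
u=slim-stout;D=np.linalg.norm(u);u/=D
n0=np.array([-u[1],u[0]]) # candidate open-side normal
if n0[0]>0:n0=-n0
# tangent line on open side: n.p = n.pin + r for both; solve n: n.(slim-stout)=8-4=4
b=np.arcsin(4/D);n=n0*np.cos(b)+u*np.sin(b)
e=np.array([-n[1],n[0]]);ang=np.degrees(np.arctan2(e[1],e[0]))%180
line=n@slim+4; print('D',D,'blade ang',ang,'n',n,'chk',n@stout+8-line)
mid=(slim+stout)/2
mid=mid+n*(line+20-mid@n)   # blade centre in contact
print('contact centre',mid,'at 20 gap',mid+20*n)
s=get_state();R=np.array(s['ee_rot']);p=np.array(s['eef_pos'])
xa=np.degrees(np.arctan2(R[1,0],R[0,0]));print('p',p,'xang',xa,'F',np.array(s['contact_force']),'w',s['width']*85.4)
off=float(sys.argv[1])
t=mid+off*n;print('shift units at off',off,totool([t[0]-p[0],t[1]-p[1],0]),'dr z',-(ang-xa)/5,'n in tool',R.T@np.r_[n,0])
E
python3 goal.py 20
```

```text
D 179.51682372412898 blade ang 104.56340547990844 n [-0.97 -0.25] chk 0.0
contact centre [587.54 185.61] at 20 gap [568.18 180.58]
p [ 558.79 -210.03  290.99] xang 164.34401652027452 F [-0.15  0.4  -2.18] w 15.267569020456163
shift units at off 20.0 [2.41 9.47 0.  ] dr z 11.956122208073216 n in tool [ 0.86 -0.5   0.  ]
```

Emit:
jog_arm(
  plan=[
    {"dr": [0,0,0.6],"linear": [0.2,0.6,0],"gripper": 10},
    {"dr": [0,0,1.5],"linear": [0.4,1.4,0],"gripper": 10},
    {"dr": [0,0,2.5],"linear": [0.6,2.3,0],"gripper": 10},
    {"dr": [0,0,3.5],"linear": [0.8,3.2,0],"gripper": 10},
    {"dr": [0,0,4.5],"linear": [1.0,4.1,0],"gripper": 10},
    {"dr": [0,0,5.5],"linear": [1.25,5.0,0],"gripper": 10},
    {"dr": [0,0,6.2],"linear": [1.4,5.7,0],"gripper": 10},
    {"dr": [0,0,6.5],"linear": [1.5,6.0,0],"gripper": 10},
  ],
)

```text
time: 5.53
eef_pos: [565.4, 43.7, 289.4]
ee_rot: [[-0.671, 0.742, -0.002], [0.742, 0.671, 0.004], [0.004, 0.001, -1.0]]
contact_force: [-0.5, 1.2, -2.2]
width: 0.178
grip_force: 49.5
```

```bash
python3 goal.py 20
```

```text
D 179.51682372412898 blade ang 104.56340547990844 n [-0.97 -0.25] chk 0.0
contact centre [587.54 185.61] at 20 gap [568.18 180.58]
p [565.44  43.73 289.36] xang 132.121360325728 F [-0.5   1.16 -2.25] w 15.175740740995291
shift units at off 20.0 [2.49 2.35 0.01] dr z 5.511590969163914 n in tool [ 0.46 -0.89  0.  ]
```

Emit:
jog_arm(
  plan=[
    {"dr": [0,0,0.9],"linear": [0.5,0.4,0],"gripper": 10},
    {"dr": [0,0,2.0],"linear": [1.0,0.9,0],"gripper": 10},
    {"dr": [0,0,3.2],"linear": [1.5,1.4,0],"gripper": 10},
    {"dr": [0,0,4.4],"linear": [2.1,1.9,0],"gripper": 10},
    {"dr": [0,0,5.2],"linear": [2.5,2.3,0],"gripper": 10},
    {"dr": [0,0,5.45],"linear": [2.6,2.4,0],"gripper": 10},
    {"dr": [0,0,5.45],"linear": [2.6,2.4,0],"gripper": 10},
    {"dr": [0,0,5.45],"linear": [2.6,2.4,0],"gripper": 10},
  ],
)

```text
time: 6.2
eef_pos: [567.7, 178.0, 289.8]
ee_rot: [[-0.253, 0.967, -0.002], [0.967, 0.253, -0.002], [-0.002, -0.003, -1.0]]
contact_force: [-0.6, -1.0, -2.9]
width: 0.178
grip_force: 49.6
```

```bash
python3 goal.py 20
python3 - <<'E'
from h import *
grab('wrist','w3')
E
```

```text
D 179.51682372412898 blade ang 104.56340547990844 n [-0.97 -0.25] chk 0.0
contact centre [587.54 185.61] at 20 gap [568.18 180.58]
p [567.67 177.96 289.82] xang 104.67351978652538 F [-0.59 -0.95 -2.94] w 15.18356149621446
shift units at off 20.0 [ 0.06  0.03 -0.  ] dr z 0.022022861323387134 n in tool [ 0. -1.  0.]
```

View pics/w3.png

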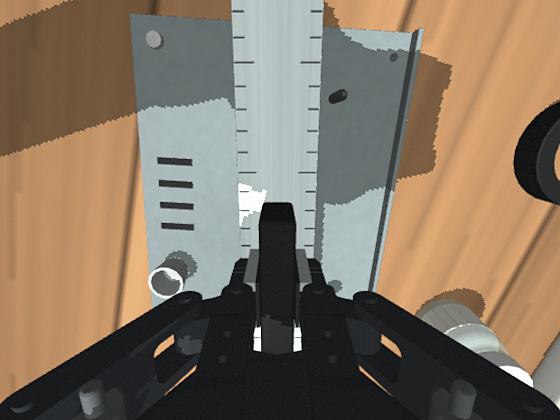

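The held blade covers the middle of the view, with its right edge near column 322. The slim pin is visible at (338,97), and the stout pin is hidden by the gripper. Next: check the blade's yaw in the grip and the slim pin.

```bash
python3 - <<'E'
from h import *
from pins import pin,tri
L=[]
for f,w in(('w1',26),('w3',22)):
    uv,st,M,K=pin(f,[588.2,278.5,25],w);L.append((uv,M,K));print(f,uv,st,onplane(uv,M,K,24)[0])
print('tri wrist',tri(L))
p,d,M,K=load('w3');C=cloud(d,M,K)
print('blade z',np.nanmedian(C[10:180,245:310,2]),np.nanmedian(C[0:20,250:305,2]),np.nanmedian(C[140:180,260:305,2]))
bl=np.abs(C[...,2]-np.nanmedian(C[10:180,245:310,2]))<12
e=[[],[]]
for y in range(5,200,3):
    q=np.nonzero(bl[y,200:360])[0]+200
    e[0].append([q.min()-.5,y]);e[1].append([q.max()+.5,y])
zt=np.nanmedian(C[10:180,245:310,2])
for E in e:
    W=onplane(E,M,K,zt)[:,:2].astype(np.float32);vx,vy,x,y=cv2.fitLine(W,cv2.DIST_HUBER,0,.01,.01).ravel()
    a=np.degrees(np.arctan2(vy,vx))%180;n=np.array([-.9679,-.2515]);print('edge ang',a,'n-offset at fit pt',n@[x,y],(x,y))
E
python3 goal.py 20
```

```text
w1 [353.05 153.35] [20 22 13 10 75] [587.67 278.56  24.  ]
w3 [336.94  96.38] [ 14  15  18  15 160] [587.66 278.74  24.  ]
tri wrist [588.03 279.    21.89]
blade z 113.6099221005328 113.49424639339557 113.68586374605684
edge ang 104.711876 n-offset at fit pt -574.1374735168457 (np.float32(527.5808), np.float32(252.45331))
edge ang 104.742966 n-offset at fit pt -613.9997980712891 (np.float32(566.13947), np.float32(262.5583))
D 179.51682372412898 blade ang 104.56340547990844 n [-0.97 -0.25] chk 0.0
contact centre [587.54 185.61] at 20 gap [568.18 180.58]
p [567.94 176.83 290.14] xang 104.55478717524637 F [ 0.   -0.74 -2.64] w 15.224247798161441
shift units at off 20.0 [ 0.09  0.03 -0.  ] dr z -0.0017236609324129404 n in tool [-0. -1.  0.]
```

Emit:
jog_arm(
  plan=[
    {"dr": [0,0,0],"linear": [0.05,0.02,0.4],"gripper": 10},
    {"dr": [0,0,0],"linear": [0.09,0.03,0.9],"gripper": 10},
    {"dr": [0,0,0],"linear": [0.09,0.03,1.4],"gripper": 10},
    {"dr": [0,0,0],"linear": [0.09,0.03,1.9],"gripper": 10},
    {"dr": [0,0,0],"linear": [0.09,0.03,2.25],"gripper": 10},
    {"dr": [0,0,0],"linear": [0.09,0.03,2.4],"gripper": 10},
    {"dr": [0,0,0],"linear": [0.09,0.03,2.46],"gripper": 10},
    {"dr": [0,0,0],"linear": [0.09,0.03,2.46],"gripper": 10},
  ],
)

```text
time: 6.92
eef_pos: [568.7, 181.8, 192.6]
ee_rot: [[-0.251, 0.968, -0.0], [0.968, 0.251, -0.0], [-0.0, -0.0, -1.0]]
contact_force: [-0.4, 0.4, -2.8]
width: 0.178
grip_force: 49.6
```

```bash
python3 goal.py 20; python3 st.py
```

```text
D 179.51682372412898 blade ang 104.56340547990844 n [-0.97 -0.25] chk 0.0
contact centre [587.54 185.61] at 20 gap [568.18 180.58]
p [568.65 181.83 192.63] xang 104.55144222933973 F [-0.42  0.44 -2.85] w 15.237974589948333
shift units at off 20.0 [-0.03 -0.02  0.  ] dr z -0.002392650113742434 n in tool [-0. -1.  0.]
t 6.9167 p [568.65 181.83 192.63] xang 104.55144222933973 z [-0. -0. -1.] F [-0.42  0.44 -2.85] T [-0.01 -0.03  0.02] w 15.237974589948333 49.624051451683044 j7 0.033506952353338317
```

Emit:
jog_arm(
  plan=[
    {"dr": [0,0,0],"linear": [0,0,0.03],"gripper": 10},
    {"dr": [0,0,0],"linear": [0,0,0.06],"gripper": 10},
    {"dr": [0,0,0],"linear": [0,0,0.09],"gripper": 10},
    {"dr": [0,0,0],"linear": [0,0,0.11],"gripper": 10},
    {"dr": [0,0,0],"linear": [0,0,0.12],"gripper": 10},
    {"dr": [0,0,0],"linear": [0,0,0.12],"gripper": 10},
    {"dr": [0,0,0],"linear": [0,0,0.12],"gripper": 10},
    {"dr": [0,0,0],"linear": [0,0,0.12],"gripper": 10},
  ],
)

```text
time: 7.58
eef_pos: [568.5, 182.7, 188.0]
ee_rot: [[-0.252, 0.968, 0.0], [0.968, 0.252, 0.0], [0.0, 0.0, -1.0]]
contact_force: [0.1, -0.1, -1.6]
width: 0.177
grip_force: 49.6
```

```bash
python3 st.py
```

```text
t 7.5833 p [568.47 182.74 188.02] xang 104.60807082178232 z [ 0.  0. -1.] F [ 0.12 -0.11 -1.58] T [-0.01 -0.04  0.01] w 15.135701268492593 49.64918375015259 j7 0.033890641609629506
```

Emit:
jog_arm(
  plan=[
    {"dr": [0,0,0],"linear": [0,0,0.01],"gripper": 10},
    {"dr": [0,0,0],"linear": [0,0,0.02],"gripper": 10},
    {"dr": [0,0,0],"linear": [0,0,0.02],"gripper": 10},
    {"dr": [0,0,0],"linear": [0,0,0.02],"gripper": 10},
    {"dr": [0,0,0],"linear": [0,0,0.02],"gripper": 10},
    {"dr": [0,0,0],"linear": [0,0,0.02],"gripper": 10},
    {"dr": [0,0,0],"linear": [0,0,0.02],"gripper": 10},
    {"dr": [0,0,0],"linear": [0,0,0.02],"gripper": 10},
  ],
)

```text
time: 8.25
eef_pos: [568.5, 182.7, 188.0]
ee_rot: [[-0.252, 0.968, 0.0], [0.968, 0.252, 0.0], [0.0, 0.0, -1.0]]
contact_force: [-2.5, -0.7, 6.0]
width: 0.177
grip_force: 50.8
```

```bash
python3 st.py
python3 - <<'E'
from h import *
grab('side','s2')
p,d,M,K=load('s2');c=p[200:370,200:360];cv2.imwrite('pics/s2c.png',cv2.resize(c,None,fx=4,fy=3.5,interpolation=cv2.INTER_CUBIC))
E
```

```text
t 8.25 p [568.46 182.69 187.95] xang 104.60014000782242 z [ 0.  0. -1.] F [-2.54 -0.68  6.  ] T [-0.07  0.34  0.01] w 15.098940165964883 50.78331470489502 j7 0.033971698503788374
```

View pics/s2c.png

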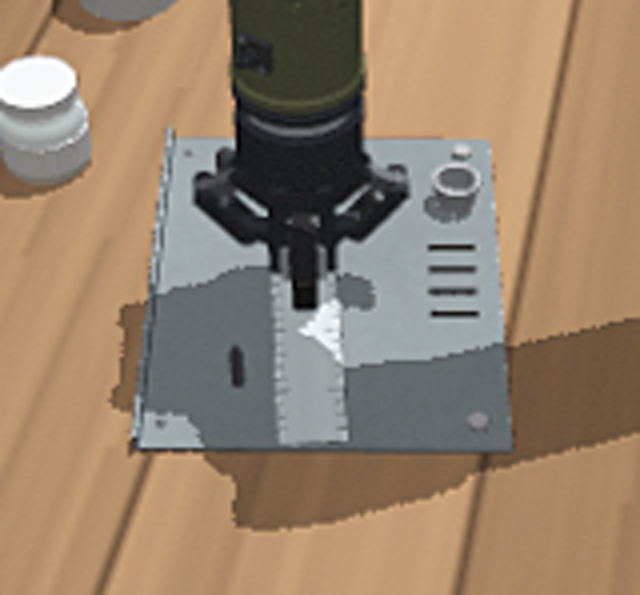

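The blade lies on the plate about 2 cm short of the pins, with the slim pin at (237,365) and the blade edge near column 277 in the crop. I'll slide most of the gap slowly.

Emit:
jog_arm(
  plan=[
    {"dr": [0,0,0],"linear": [0,0.04,-0.01],"gripper": 10},
    {"dr": [0,0,0],"linear": [0,0.1,-0.01],"gripper": 10},
    {"dr": [0,0,0],"linear": [0,0.17,-0.01],"gripper": 10},
    {"dr": [0,0,0],"linear": [0,0.24,-0.01],"gripper": 10},
    {"dr": [0,0,0],"linear": [0,0.31,-0.01],"gripper": 10},
    {"dr": [0,0,0],"linear": [0,0.36,-0.01],"gripper": 10},
    {"dr": [0,0,0],"linear": [0,0.4,-0.01],"gripper": 10},
    {"dr": [0,0,0],"linear": [0,0.4,-0.01],"gripper": 10},
  ],
)

```text
time: 8.97
eef_pos: [582.2, 186.1, 188.1]
ee_rot: [[-0.252, 0.968, -0.006], [0.968, 0.252, -0.001], [0.0, -0.006, -1.0]]
contact_force: [-5.6, -2.7, 9.1]
width: 0.174
grip_force: 51.3
```

```bash
python3 goal.py 0;python3 st.py
python3 - <<'E'
from h import *
grab('wrist','w4')
E
```

```text
D 179.51682372412898 blade ang 104.56340547990844 n [-0.97 -0.25] chk 0.0
contact centre [587.54 185.61] at 20 gap [568.18 180.58]
p [582.18 186.06 188.08] xang 104.59119560654774 F [-5.63 -2.65  9.05] w 14.876410862158759
shift units at off 0.0 [-0.04  0.13 -0.  ] dr z 0.005558025327860605 n in tool [ 0.   -1.    0.01]
t 8.9667 p [582.18 186.06 188.08] xang 104.59119560654774 z [-0.01 -0.   -1.  ] F [-5.63 -2.65  9.05] T [-0.34  1.26 -0.05] w 14.876410862158759 51.282005310058594 j7 0.03247864323512195
```

View pics/w4.png

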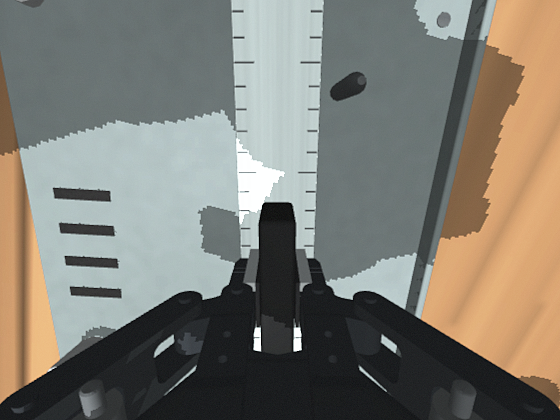

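The slim pin's foot is at about (333,95) and the blade's edge at column 320, so a few millimetres are left. I'll ease the down force and creep on.

Emit:
jog_arm(
  plan=[
    {"dr": [0,0,0],"linear": [0,0,-0.01],"gripper": 10},
    {"dr": [0,0,0],"linear": [0,0.01,-0.02],"gripper": 10},
    {"dr": [0,0,0],"linear": [0,0.03,-0.02],"gripper": 10},
    {"dr": [0,0,0],"linear": [0,0.05,-0.02],"gripper": 10},
    {"dr": [0,0,0],"linear": [0,0.06,-0.02],"gripper": 10},
    {"dr": [0,0,0],"linear": [0,0.07,-0.02],"gripper": 10},
    {"dr": [0,0,0],"linear": [0,0.07,-0.02],"gripper": 10},
    {"dr": [0,0,0],"linear": [0,0.07,-0.02],"gripper": 10},
  ],
)

```text
time: 9.68
eef_pos: [586.5, 187.3, 188.1]
ee_rot: [[-0.252, 0.968, -0.001], [0.968, 0.252, -0.0], [0.0, -0.001, -1.0]]
contact_force: [-1.2, -0.8, -3.1]
width: 0.181
grip_force: 49.7
```

```bash
cat > gap.py <<'E'
# perpendicular gap slim pin -> blade front edge from the wrist view, on z=12 plane
from h import *
import sys
f=sys.argv[1];grab('wrist',f)
p,d,M,K=load(f);C=cloud(d,M,K)
z=C[...,2];bl=((z>9.3)&(z<17)).astype(np.uint8)
E=[]
for y in range(5,190,3):
    q=np.nonzero(bl[y,250:330]==0)[0]
    if len(q):E.append([250+q[0]-.5,y])
W=onplane(E,M,K,12)[:,:2].astype(np.float32);vx,vy,x,y=cv2.fitLine(W,cv2.DIST_HUBER,0,.01,.01).ravel()
a=np.degrees(np.arctan2(vy,vx))%180;n=np.array([-np.sin(np.radians(a)),np.cos(np.radians(a))])
for nm,P,r in(('slim',[588,278.7],4),('stout',[637.2,105.8],8)):
    print(nm,'gap',n@[x,y]-n@P-r)
print('edge angle',a,len(E))
E
python3 gap.py w5;python3 goal.py 0;python3 st.py
```

```text
slim gap 0.5704260796308063
stout gap 0.2250585138798442
edge angle 104.71919 62
D 179.51682372412898 blade ang 104.56340547990844 n [-0.97 -0.25] chk 0.0
contact centre [587.54 185.61] at 20 gap [568.18 180.58]
p [586.48 187.31 188.16] xang 104.59454590303162 F [-0.68  0.03 -2.77] w 15.177421015455973
shift units at off 0.0 [-0.05  0.01 -0.  ] dr z 0.006228084624635244 n in tool [ 0. -1.  0.]
t 9.7333 p [586.48 187.31 188.16] xang 104.59454590303162 z [-0. -0. -1.] F [-0.68  0.03 -2.77] T [-0.03  0.2  -0.06] w 15.177421015455973 49.62925136089325 j7 0.03211758279870435
```

Emit:
jog_arm(
  plan=[
    {"dr": [0,0,0],"linear": [0,0,0.01],"gripper": 10},
    {"dr": [0,0,0],"linear": [0,0.01,0.01],"gripper": 10},
    {"dr": [0,0,0],"linear": [0,0.01,0.01],"gripper": 10},
    {"dr": [0,0,0],"linear": [0,0.02,0.01],"gripper": 10},
    {"dr": [0,0,0],"linear": [0,0.02,0.01],"gripper": 10},
    {"dr": [0,0,0],"linear": [0,0.03,0.01],"gripper": 10},
    {"dr": [0,0,0],"linear": [0,0.03,0.01],"gripper": 10},
    {"dr": [0,0,0],"linear": [0,0.03,0.01],"gripper": 10},
  ],
  grip_force=35,
)

```text
time: 10.4
eef_pos: [586.9, 187.4, 188.0]
ee_rot: [[-0.252, 0.968, -0.003], [0.968, 0.252, -0.001], [0.0, -0.003, -1.0]]
contact_force: [-6.3, -0.2, 5.4]
width: 0.178
grip_force: 50.7
```

```bash
python3 st.py;python3 gap.py w6
```

```text
t 10.4 p [586.89 187.44 188.04] xang 104.5997555716651 z [-0. -0. -1.] F [-6.32 -0.16  5.43] T [-0.33  1.18 -0.1 ] w 15.167283887234204 50.7345324754715 j7 0.03203919827662337
slim gap 0.20846841931347626
stout gap -0.20385142564771286
edge angle 104.74053 62
```

Emit:
jog_arm(
  plan=[
    {"dr": [0,0,0],"linear": [0,0.01,0],"gripper": 10},
    {"dr": [0,0,0],"linear": [0,0.01,0],"gripper": 10},
    {"dr": [0,0,0],"linear": [0,0.02,0],"gripper": 10},
    {"dr": [0,0,0],"linear": [0,0.02,0],"gripper": 10},
    {"dr": [0,0,0],"linear": [0,0.02,0],"gripper": 10},
    {"dr": [0,0,0],"linear": [0,0.02,0],"gripper": 10},
    {"dr": [0,0,0],"linear": [0,0.02,0],"gripper": 10},
    {"dr": [0,0,0],"linear": [0,0.02,0],"gripper": 10},
  ],
)

```text
time: 11.12
eef_pos: [587.2, 187.5, 188.1]
ee_rot: [[-0.252, 0.968, -0.004], [0.968, 0.252, -0.001], [0.0, -0.004, -1.0]]
contact_force: [-7.0, -0.6, 8.0]
width: 0.181
grip_force: 51.0
```

```bash
python3 st.py;python3 gap.py w7
```

```text
t 11.1167 p [587.17 187.51 188.08] xang 104.59757214918686 z [-0. -0. -1.] F [-7.02 -0.6   7.99] T [-0.38  1.43 -0.08] w 15.439360917028857 51.00768506526947 j7 0.031956915525103
slim gap 0.32473533451559433
stout gap -0.9703249037265778
edge angle 105.021935 62
```

Emit:
jog_arm(
  plan=[
    {"dr": [0,0,0],"linear": [0,0,0],"gripper": 19},
    {"dr": [0,0,0],"linear": [0,0,0],"gripper": 19},
    {"dr": [0,0,0],"linear": [0,0,0],"gripper": 19},
    {"dr": [0,0,0],"linear": [0,0,-0.02],"gripper": 19},
    {"dr": [0,0,0],"linear": [0,0,-0.02],"gripper": 19},
    {"dr": [0,0,0],"linear": [0,0.01,-0.02],"gripper": 19},
    {"dr": [0,0,0],"linear": [0,0.01,-0.02],"gripper": 19},
    {"dr": [0,0,0],"linear": [0,0.01,-0.02],"gripper": 19},
  ],
)

```text
time: 11.83
eef_pos: [588.5, 187.9, 188.3]
ee_rot: [[-0.252, 0.968, -0.002], [0.968, 0.252, -0.0], [0.0, -0.002, -1.0]]
contact_force: [-5.1, -1.4, 0.2]
width: 0.223
grip_force: 2.5
```

```bash
python3 st.py;python3 gap.py w8
```

```text
t 11.8333 p [588.46 187.87 188.28] xang 104.60632853995004 z [-0. -0. -1.] F [-5.05 -1.43  0.19] T [-0.22  1.05 -0.  ] w 19.073133078159888 2.5305618345737457 j7 0.03185424698517251
slim gap -0.10644792318339569
stout gap -0.19467461109161377
edge angle 104.637215 62
```

The loose finger now presses with 5 N straight along the normal, with no moment about z. The blade angle matches the tangent line, so both pins are loaded. I'll press slightly more and hold.

Emit:
jog_arm(
  plan=[
    {"dr": [0,0,0],"linear": [0,0.01,0],"gripper": 19},
    {"dr": [0,0,0],"linear": [0,0.02,0],"gripper": 19},
    {"dr": [0,0,0],"linear": [0,0.02,0],"gripper": 19},
    {"dr": [0,0,0],"linear": [0,0.02,0],"gripper": 19},
    {"dr": [0,0,0],"linear": [0,0.02,0],"gripper": 19},
    {"dr": [0,0,0],"linear": [0,0.02,0],"gripper": 19},
    {"dr": [0,0,0],"linear": [0,0.02,0],"gripper": 19},
    {"dr": [0,0,0],"linear": [0,0.02,0],"gripper": 19},
  ],
)

```text
time: 12.55
eef_pos: [588.8, 187.9, 188.2]
ee_rot: [[-0.252, 0.968, -0.003], [0.968, 0.252, -0.001], [0.0, -0.003, -1.0]]
contact_force: [-6.0, -2.2, 0.5]
width: 0.225
grip_force: 3.1
```

```bash
python3 st.py;python3 gap.py w9
```

```text
t 12.55 p [588.76 187.93 188.19] xang 104.60406815385763 z [-0. -0. -1.] F [-5.96 -2.21  0.47] T [-0.32  1.39 -0.02] w 19.231012889240453 3.1002364307641983 j7 0.0317823089189072
slim gap 0.3859502092003595
stout gap 1.8385102838278726
edge angle 104.14595 62
```

```bash
cat > edge2.py <<'E'
from h import *
import sys
for f in sys.argv[1:]:
    p,d,M,K=load(f);g=cv2.GaussianBlur(cv2.cvtColor(p,cv2.COLOR_BGR2GRAY),(3,3),0).astype(float)
    z=cloud(d,M,K)[...,2];out=[]
    for name,(a,b) in {'R':(300,332),'L':(222,255)}.items():
        E=[]
        for y in range(4,190):
            gr=np.diff(g[y,a:b]);gr=-gr if name=='R' else gr
            i=int(np.argmax(gr));
            if gr[i]>6 and 0<i<len(gr)-1:
                den=gr[i-1]-2*gr[i]+gr[i+1];E.append([a+i+.5+(.5*(gr[i-1]-gr[i+1])/den if den else 0),y])
        W=onplane(E,M,K,12)[:,:2].astype(np.float32)
        vx,vy,x,y=cv2.fitLine(W,cv2.DIST_HUBER,0,.01,.01).ravel();a0=np.degrees(np.arctan2(vy,vx))%180
        n=np.array([-np.sin(np.radians(a0)),np.cos(np.radians(a0))]);r=W@n-n@[x,y]
        k=abs(r)<np.percentile(abs(r),70);vx,vy,x,y=cv2.fitLine(W[k],cv2.DIST_L2,0,.01,.01).ravel();a0=np.degrees(np.arctan2(vy,vx))%180
        n=np.array([-np.sin(np.radians(a0)),np.cos(np.radians(a0))])
        out+=[a0,n@[x,y]-n@[588,278.7]-4,n@[x,y]-n@[637.2,105.8]-8,len(E)]
    print(f,np.array(out))
E
python3 edge2.py w5 w6 w7 w8 w9
```

```text
w5 [104.62   0.33   0.29 183.   104.43  40.01  40.58 180.  ]
w6 [104.61   0.31   0.32 183.   104.44  39.95  40.49 180.  ]
w7 [104.6    0.3    0.33 183.   104.44  39.95  40.49 177.  ]
w8 [104.56   0.14   0.3  186.   104.4   39.85  40.51 186.  ]
w9 [104.56   0.13   0.3  186.   104.39  39.83  40.52 186.  ]
```

View pics/w9.png

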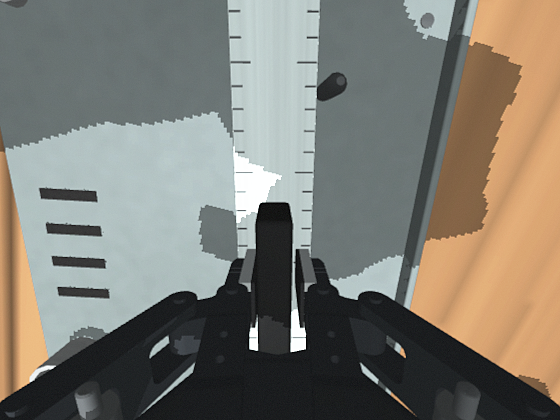

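The refined edge fit settles it: the blade did not move between the last two presses while the force rose, and the slim end closed by 0.2 mm once freed. It is seated on both pins, and the slim pin is seen touching at (320,95). I'll release and withdraw upward.

Emit:
jog_arm(
  plan=[
    {"dr": [0,0,0],"linear": [0,0.02,0],"gripper": 19},
    {"dr": [0,0,0],"linear": [0,-0.01,0],"gripper": 19},
    {"dr": [0,0,0],"linear": [0,-0.04,0],"gripper": 22},
    {"dr": [0,0,0],"linear": [0,-0.05,0],"gripper": 28},
    {"dr": [0,0,0],"linear": [0,-0.05,0],"gripper": 34},
    {"dr": [0,0,0],"linear": [0,-0.05,0],"gripper": 36},
    {"dr": [0,0,0],"linear": [0,-0.05,0],"gripper": 36},
    {"dr": [0,0,0],"linear": [0,-0.05,0],"gripper": 36},
  ],
)

```text
time: 13.27
eef_pos: [588.3, 187.8, 188.9]
ee_rot: [[-0.252, 0.968, 0.001], [0.968, 0.252, 0.0], [0.0, 0.001, -1.0]]
contact_force: [-0.0, 0.0, 0.2]
width: 0.422
grip_force: 0.0
```

```bash
python3 st.py;python3 gap.py w10 >/dev/null; python3 edge2.py w9 w10
```

```text
t 13.2667 p [588.27 187.78 188.91] xang 104.59937560300669 z [ 0.  0. -1.] F [-0.04  0.05  0.23] T [-0.04 -0.01  0.  ] w 36.034915596512725 0.0 j7 0.031995756151986465
w9 [104.56   0.13   0.3  186.   104.39  39.83  40.52 186.  ]
w10 [104.56   0.26   0.42 186.   104.39  39.89  40.59 180.  ]
```

Emit:
jog_arm(
  plan=[
    {"dr": [0,0,0],"linear": [0,0,-0.3],"gripper": 36},
    {"dr": [0,0,0],"linear": [0,0,-0.9],"gripper": 36},
    {"dr": [0,0,0],"linear": [0,0,-1.7],"gripper": 36},
    {"dr": [0,0,0],"linear": [0,0,-2.5],"gripper": 36},
    {"dr": [0,0,0],"linear": [0,0,-3.3],"gripper": 36},
    {"dr": [0,0,0],"linear": [0,0,-4.0],"gripper": 36},
    {"dr": [0,0,0],"linear": [0,0,-4.5],"gripper": 36},
    {"dr": [0,0,0],"linear": [0,0,-4.5],"gripper": 36},
  ],
)

```text
time: 13.98
eef_pos: [589.2, 187.7, 374.6]
ee_rot: [[-0.252, 0.968, 0.01], [0.968, 0.252, 0.003], [0.001, 0.01, -1.0]]
contact_force: [1.4, -0.2, 0.3]
width: 0.42
grip_force: 0.0
```

Emit:
jog_arm(
  plan=[
    {"dr": [0,0,0],"linear": [-0.6,-0.6,0],"gripper": 36},
    {"dr": [0,0,0],"linear": [-1.2,-1.2,0],"gripper": 36},
    {"dr": [0,0,0],"linear": [-1.6,-1.8,0],"gripper": 36},
    {"dr": [0,0,0],"linear": [-2,-2.4,0],"gripper": 36},
    {"dr": [0,0,0],"linear": [-2,-2.5,0],"gripper": 36},
    {"dr": [0,0,0],"linear": [-2,-2.5,0],"gripper": 36},
    {"dr": [0,0,0],"linear": [-2,-2.5,0],"gripper": 36},
    {"dr": [0,0,0],"linear": [-2,-2.5,0],"gripper": 36},
  ],
)

```text
time: 14.65
eef_pos: [512.0, 86.3, 368.8]
ee_rot: [[-0.254, 0.967, 0.002], [0.967, 0.254, 0.001], [0.001, 0.002, -1.0]]
contact_force: [0.1, 0.5, 0.6]
width: 0.423
grip_force: 0.0
```

```bash
python3 st.py
python3 - <<'E'
from h import *
grab('wrist','w11');grab('side','s3')
p=load('w11')[0];q=load('s3')[0][210:350,190:370]
cv2.imwrite('pics/fin.png',np.vstack([cv2.resize(p,(400,300)),cv2.resize(q,(400,300),interpolation=cv2.INTER_CUBIC)]))
E
```

```text
t 14.65 p [512.01  86.25 368.82] xang 104.69610329432336 z [ 0.  0. -1.] F [0.14 0.49 0.56] T [ 0.02 -0.04 -0.  ] w 36.147839957922315 0.0 j7 0.13431472778247605
```

View pics/fin.png

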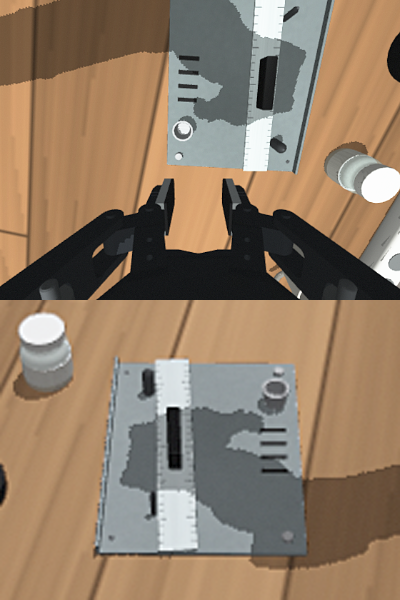

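The upper (wrist) picture shows the blade flat, its edge meeting the slim pin's foot near (284,20) and the stout pin's near (272,140). The lower (side) view agrees, and the tin and jar are undisturbed. The robot is clear, so I'm signing off.

```bash
python3 -c "
from station import sign_off
print(sign_off())"
```

```text
the job is handed in; nothing more can be done
None
```

The straightedge lies flat on the plate against both pins: I laid it about 2 cm short, slid it up, pressed it at about 6 N for over half a second, let go, and handed the job in at about 15 s with the arm clear.

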